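# Sort dismantled converter parts into their trays

### The job

The four parts taken out of the power converter lie about on the test desk. Put each one into the tray made for it: the can capacitor, standing upright, into the small plain round tray; the ring choke over the post of the larger round tray; the heatsink into the oblong tray and the fan into the square tray, each flat on the tray's floor inside its walls. Set the parts down without dropping them, let go of them, and leave the mouse and the multimeter where they are.

Things in the scene. Friction and masses are not known exactly. Their poses are not given: they have to be found in the camera images.
- capacitor: Can capacitor: plain black upright cylinder, diameter 36 mm, 50 mm tall, with a bright aluminium disc and a dark cross on its top; about 70 g. It stands upright. Loose. Origin: centre of its underside; z up.
- choke: Ring (toroidal) choke: thick black ring wound with copper wire, lying flat; outer diameter 56 mm, hole diameter 26 mm, 20 mm tall; about 120 g. Loose. Origin: centre of its underside; z up.
- heatsink: Bare aluminium heatsink, 64 mm (its x) by 36 mm (its y), 30 mm tall, lying on its 6 mm base plate with seven upright fins that run along x; the outermost fins stand at its two long sides and can be pinched across y; about 110 g. Loose. Origin: centre of its underside; z up.
- fan: Square black cooling fan lying flat, 50 by 50 mm (x, y), 20 mm tall, with a rotor hub (does not turn) and open blades inside a rigid frame with flat outer sides; about 60 g. Loose. Origin: centre of its underside; z up.
- capacitor_tray: Small plain round tray, the capacitor's place: inner diameter 52 mm, outer 58 mm. Fixed to the desk; mid-grey plastic, floor 3 mm thick, walls 3 mm thick, wall tops 9 mm above the desk. Origin: centre of its underside, on the desk; z up.
- choke_tray: Larger round tray with a post at its centre, the choke's place: inner diameter 72 mm, outer 78 mm; the post is steel, 8 mm in diameter and its top is 16 mm above the desk (it goes through the choke's hole). Fixed to the desk; mid-grey plastic, floor 3 mm thick, walls 3 mm thick, wall tops 9 mm above the desk. Origin: centre of its underside, on the desk; z up.
- heatsink_tray: Oblong tray, the heatsink's place: inside 80 mm (its x) by 52 mm (its y), outside 86 by 58 mm. Fixed to the desk; mid-grey plastic, floor 3 mm thick, walls 3 mm thick, wall tops 9 mm above the desk. Origin: centre of its underside, on the desk; z up.
- fan_tray: Square tray, the fan's place: inside 66 by 66 mm (x, y), outside 72 by 72 mm. Fixed to the desk; mid-grey plastic, floor 3 mm thick, walls 3 mm thick, wall tops 9 mm above the desk. Origin: centre of its underside, on the desk; z up.
- mouse: Bystander, not to be moved: black computer mouse, 100 mm (its x) by 56 mm (its y), 33 mm tall, among the parts. Loose. Origin: centre of its underside.
- multimeter: Bystander, not to be moved: grey pointer multimeter lying on its back, 150 mm (its x) by 100 mm (its y), 54 mm tall over its dial, at the left end of the parts as the robot sees them. Loose. Origin: centre of its underside.
There are look-alikes about, which are no part of the job. Leave any pink, purple or turquoise look-alike of the fan alone.

How it is judged:
At the end, for the whole second after the job is handed in: Each of the four parts is in its own tray, its centre within 13 mm of the tray's centre (horizontally), its underside on the tray floor (1 to 5 mm above the tray's underside), upright within 0.08 rad, released and at rest (under 0.02 m/s and 0.2 rad/s) (horizontal distance between capacitor and capacitor_tray below 0.013 m and z of capacitor in the frame of capacitor_tray between 0.001 and 0.005 m and angle between each of capacitor, choke, heatsink, fan's own z axis and vertical below 0.08 rad and linear speed of each of capacitor, choke, heatsink, fan below 0.02 m/s and angular speed of each of capacitor, choke, heatsink, fan below 0.2 rad/s and horizontal distance between choke and choke_tray below 0.013 m and z of choke in the frame of choke_tray between 0.001 and 0.005 m and horizontal distance between heatsink and heatsink_tray below 0.013 m and z of heatsink in the frame of heatsink_tray between 0.001 and 0.005 m and horizontal distance between fan and fan_tray below 0.013 m and z of fan in the frame of fan_tray between 0.001 and 0.005 m); the robot touches nothing.
It fails at once if a part is dropped: it falls freely, faster than 0.8 m/s (a drop of over 30 mm) ((contact force between the fingers and capacitor below 0.05 N and linear speed of capacitor above 0.8 m/s) or (contact force between the fingers and choke below 0.05 N and linear speed of choke above 0.8 m/s) or (contact force between the fingers and heatsink below 0.05 N and linear speed of heatsink above 0.8 m/s) or (contact force between the fingers and fan below 0.05 N and linear speed of fan above 0.8 m/s)).
It fails at once if the mouse is shifted by more than 20 mm (distance of mouse from where it was at the start of the episode above 0.02 m).
It fails at once if the multimeter is shifted by more than 20 mm (distance of multimeter from where it was at the start of the episode above 0.02 m).
It also fails if it takes over 112 s, if anything falls off the work surface, if the arm or the gripper's body presses on something with over 40 N, if the wrist force passes 120 N, or if a joint passes its speed limit or range.

### The arm

A 7-joint arm with a two-finger parallel gripper is mounted at the origin on the work surface. World frame = base frame: x ahead of the robot, y to its left, z up, the work surface at z = 0. Lengths are in m, angles in rad, forces in N, time in s.
With the tool pointing down it reaches from about 0.35 to 0.9 m from the base axis. Payload 8.1 kg.
Tool frame: the origin (TCP) lies where the fingers leave the gripper's body, on its centre line; the fingertips stand 66 mm ahead of it and the grasp point (between the pads) lies 47 mm ahead of it (arm.tip_reach is the distance from the TCP to the fingertips, in m); z points along the fingers, y is the direction in which the jaws open and shut (so a half turn about z gives the same grasp; the last joint's range is limited). The gripper opens to 92 mm and grips with 3 to 60 N. Pads are 19 mm wide; open, the fingers measure 130 mm over their backs; the gripper's body (75 mm by 190 mm) begins 47 mm behind the grasp point.
Start: joints at [-1.218, 0.434, 0.025, 1.573, -0.012, 1.134, -0.075], TCP at [0.275, 0.561, 0.292] pointing down, gripper open.
Joint ranges: [-2.62, 2.62], [-0.44, 2.09], [-1.27, 1.32], [0.08, 2.57], [-1.32, 4.46], [0.12, 2], [-2.74, 2.74]. Speed limits (rad/s): [2.22, 2.22, 3.01, 3.01, 3.14, 3.14, 3.14].

### API

Orientations are given as a rotation vector (axis times angle).
In Python, from cell import arm gives the robot as it stands.
- The arm moves only by the tool carry_out, never from a script. Its argument "plan" is a list of rows, each a list of 5 numbers: the shift along the world's x, y, z in cm, then the turn about the world's z in rad, then the finger opening in cm, from 0 to 9.18. In form: [[tx, ty, tz, spin, fingers], ...]. A call has 1 to 20 rows; each row is the pose to reach, as a shift and turn from the pose measured when the call began; what a row does not reach only later rows make up. A row lasts 1/10 s, in which the tool goes at most 50 mm and 8.59 degrees, less where a joint would pass 70% of its speed; a pose out of reach is approached as far as the arm can. A call with a gripper value outside its range is refused whole. The fingers move at their own pace and stop on an object; "squeeze" is the grip in N (left out, the last holds). Time passes only in rows, so rows that repeat a pose let the fingers close. It gives the time, the measured TCP pose, the force and the opening at its end, in the units of the state.
- arm.observe(): the state, without advancing time (a new reading comes with each control period).
- arm.get_image(name): name is "scene" or "top" or "wrist"; returns (picture, depth): 400x640x3 uint8, red, green, blue; 400x640 float32, m along the optical axis (not along the pixel's ray), 0 where there is no reading.
- arm.get_calibration(name): a dict with "intrinsics" (3x3 intrinsics, pixels), "D" ([k1, k2, p1, p2, k3] as OpenCV has them; the pictures are not rectified), "rvec" (rotation vector, rad) and "tvec" (3), from world to camera coordinates, as OpenCV has them; the wrist camera has in their place "tool_from_camera" (4x4, takes a point from camera to tool coordinates, whose origin is the TCP and whose axes are the flange's). Camera axes: x right, y down, z forward; pixel columns grow to the right and rows downward; lengths in m; the calibration is good to about 2 mm. A picture is of the moment at which its call begins: read the wrist's pose just before it. get_calibration takes no time and is no camera call.
- arm.sign_off(): hands the job in, once; it reports no verdict.
The state is a dict: "clock": time; "joints": joint angles; "dq": joint speeds; "joint_efforts": joint torques, N m; "position": TCP position; "ee_rot": TCP orientation; "force": force on the tool from outside, world axes, zero at the start; "ft_torque": the same for the moment, N m; "width": opening from 0.0 (shut) to 1.0 (fully open).
Only numpy, scipy, OpenCV 4.12 (cv2) and the standard library are available. Lean on these libraries where they do the work, as an engineer would, in place of code of your own. Each camera call takes 0.05 s, during which the arm holds its last target. There are 200 camera calls.

## Working session

There is one attempt and no reset: what is moved stays moved. The work goes in short steps, Python scripts to look and compute and a tool call to move; the robot and the scene stay as the last step left them, time stands still between calls to the robot, and variables do not carry over. Pictures are saved under pics/ and viewed, about 12 in all and at most 16, crops included, and the job is handed in when it is done.

Besides the shell and the picture viewer there is one more tool, called after ">>>" by a JSON object that holds its "api" and its "payload", one argument or row to a line. carry_out: Moves the arm, as the interface text tells. Its arguments: {"type":"object","properties":{"plan":{"type":"array"},"squeeze":{"type":"number"}},"required":["plan"]}

```bash
mkdir -p pics; ls; python3 - <<'E'
from cell import arm
import cv2,numpy as np
s=arm.observe();print(s)
for n in("scene","top"):
    p,d=arm.get_image(n);cv2.imwrite(f"pics/{n}0.png",p[:,:,::-1]);np.save(f"{n}0.npy",d)
    print(n,arm.get_calibration(n))
print(arm.get_calibration("wrist"))
E
```

```text
pics
{'clock': 0.0, 'joints': array([-1.21761536,  0.43520708,  0.02498805,  1.57407024, -0.01163304,
        1.13399502, -0.07511871]), 'dq': array([ 3.68448531e-04, -6.52564424e-04, -8.41580833e-04,  8.15655999e-04,
       -6.73976215e-04,  7.43874661e-05, -6.17301088e-05]), 'joint_efforts': array([-6.25021221e-04, -6.67867827e+01,  9.84555557e-01, -3.14443946e+01,
       -6.05618348e-02,  4.30608855e-02,  1.49173675e-04]), 'position': array([0.27496934, 0.56082224, 0.29146532]), 'ee_rot': array([-7.09882772e-01, -3.06009847e+00,  2.38202833e-03]), 'force': array([ 0.24874724,  0.22153208, -0.4194053 ]), 'ft_torque': array([ 0.05276347,  0.03084658, -0.0060063 ]), 'width': 0.9994427238992587}
scene {'intrinsics': array([[473.65749415,   0.        , 317.90020396],
       [  0.        , 473.65749415, 202.60598966],
       [  0.        ,   0.        ,   1.        ]]), 'D': array([-0.11640232,  0.        ,  0.        ,  0.        ,  0.        ]), 'rvec': array([ 1.42612344,  2.42126405, -0.64989549]), 'tvec': array([ 0.22037762, -0.33668211,  1.50452138])}
top {'intrinsics': array([[40
[... 243 characters left out ...]
3212677, -2.19798299,  0.09726535]), 'tvec': array([0.00953589, 0.45992989, 1.1657952 ])}
{'intrinsics': array([[322.33993494,   0.        , 321.22537055],
       [  0.        , 322.33993494, 204.72324586],
       [  0.        ,   0.        ,   1.        ]]), 'D': array([-0.06191968,  0.        ,  0.        ,  0.        ,  0.        ]), 'tool_from_camera': array([[-2.31534578e-04, -9.62487568e-01, -2.71325685e-01,
         7.28481884e-02],
       [ 9.99999941e-01, -1.54517923e-04, -3.05216167e-04,
         6.08341356e-04],
       [ 2.51842085e-04, -2.71325739e-01,  9.62487548e-01,
        -9.31117389e-02],
       [ 0.00000000e+00,  0.00000000e+00,  0.00000000e+00,
         1.00000000e+00]])}
```

View pics/top0.png

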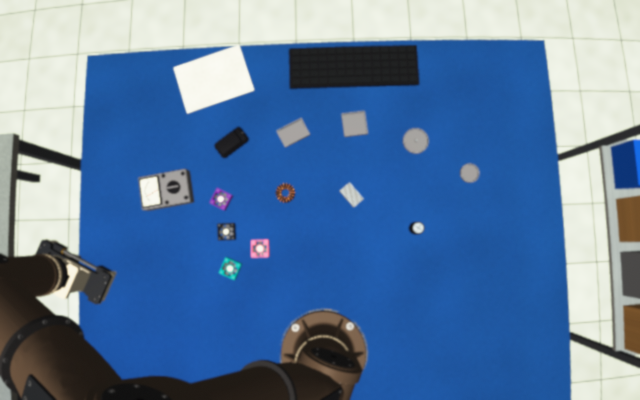

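View pics/scene0.png

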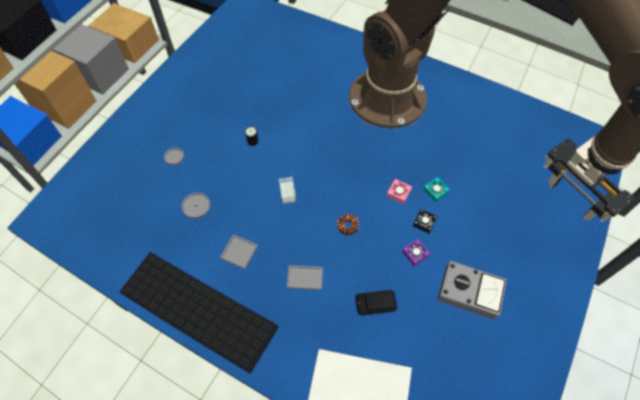

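The top view shows the arm at the lower left. The parts are: black fan (227,231), choke (285,193), heatsink (351,194) and capacitor (417,228). The trays are: oblong (293,132), square (355,123), choke (416,140) and capacitor (470,173). I'll enlarge the crop for corner positions.

```bash
cat > h.py <<'E'
import cv2,numpy as np
from cell import arm
from scipy.spatial.transform import Rotation as R
def cam(n,s=None):
    c=arm.get_calibration(n);K,D=c["intrinsics"],c["D"]
    if n!="wrist": Rc=cv2.Rodrigues(c["rvec"])[0]; return K,D,Rc.T,-Rc.T@c["tvec"]
    s=s or arm.observe(); Rt=R.from_rotvec(s["ee_rot"]).as_matrix(); T=c["tool_from_camera"]
    return K,D,Rt@T[:3,:3],Rt@T[:3,3]+s["position"]
def px2w(c,uv,z):
    K,D,Rw,o=c
    p=cv2.undistortPoints(np.float64(uv).reshape(-1,1,2),K,D)[:,0]
    d=np.c_[p,np.ones(len(p))]@Rw.T
    t=(np.broadcast_to(z,len(p))-o[2])/d[:,2]
    return o+d*t[:,None]
def w2px(c,P):
    K,D,Rw,o=c
    return cv2.projectPoints(np.float64(P),cv2.Rodrigues(Rw.T)[0],-Rw.T@o,K,D)[0][:,0]
def snap(name,tag):
    s=arm.observe();p,d=arm.get_image(name)
    cv2.imwrite(f"pics/{tag}.png",p[:,:,::-1]);np.save(f"{tag}.npy",d)
    np.savez(f"{tag}_c.npz",pos=s["position"],rot=s["ee_rot"])
    return s,p,d
E
python3 - <<'E'
from h import *
im=cv2.imread("pics/top0.png")
a=cv2.resize(im[105:205,265:490],None,fx=3.5,fy=3.5,interpolation=cv2.INTER_CUBIC)
cv2.imwrite("pics/a.png",a)
a=cv2.resize(im[175:285,190:300],None,fx=5,fy=5,interpolation=cv2.INTER_CUBIC)
cv2.imwrite("pics/b.png",a)
c=cam("top")
print(px2w(c,[(227,231),(285,193),(351,194),(417,228),(293,132),(355,123),(416,140),(470,173)],[.02,.02,.03,.05,.009,.009,.009,.009]).round(3))
d=np.load("top0.npy");print(d[190:196:2,280:292:2],d[150,330])
E
```

```text
[[ 0.364  0.27   0.02 ]
 [ 0.471  0.097  0.02 ]
 [ 0.461 -0.096  0.03 ]
 [ 0.355 -0.28   0.05 ]
 [ 0.657  0.07   0.009]
 [ 0.678 -0.118  0.009]
 [ 0.621 -0.301  0.009]
 [ 0.515 -0.46   0.009]]
[[1.19327   1.2073362 1.2165406 1.2186787 1.2156581 1.1868523]
 [1.1936301 1.2155355 1.2168194 1.2161175 1.2114048 1.1897962]
 [1.1972626 1.2139939 1.2139599 1.2139752 1.2121886 1.191817 ]] 1.2221453
```

View pics/a.png

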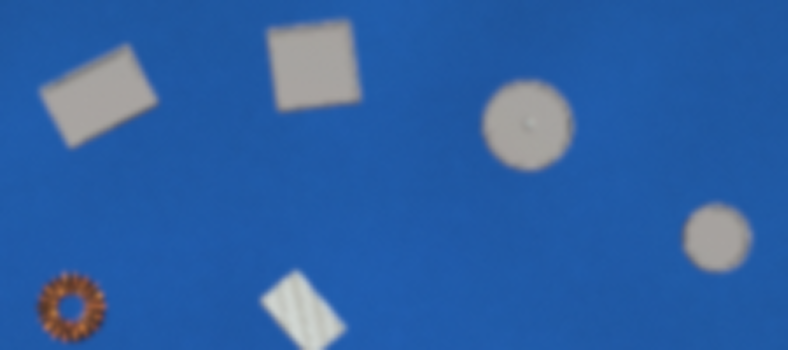

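View pics/b.png

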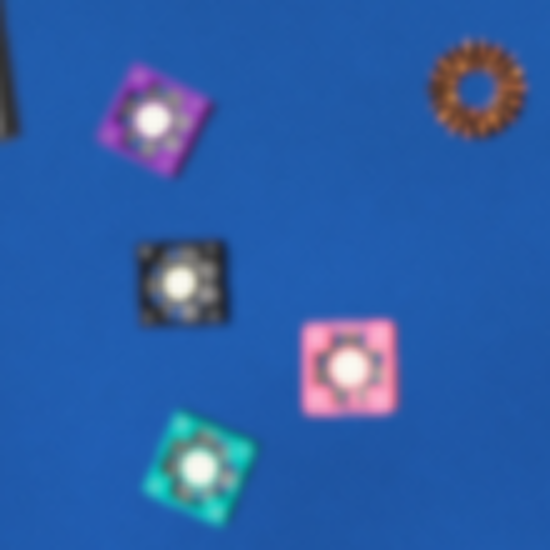

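```bash
cat > seg.py <<'E'
from h import *
im=cv2.imread("pics/top0.png");c=cam("top");print("cam",c[3])
big=cv2.resize(im,None,fx=4,fy=4,interpolation=cv2.INTER_CUBIC)
b,g,r=[big[...,i].astype(int) for i in range(3)]
m=((b-r)<75).astype(np.uint8)*255
for n,(u,v),h in [("fan",(227,231),.02),("choke",(285,193),.02),("hs",(351,194),.03),("cap",(417,228),.05),("hst",(293,132),.009),("fant",(355,123),.009),("chokt",(416,140),.009),("capt",(470,173),.009),("mouse",(231,142),.033),("mm",(165,190),.03),("pink",(260,248),.02),("turq",(230,268),.02),("purp",(220,198),.02)]:
    cs,_=cv2.findContours(m,cv2.RETR_EXTERNAL,cv2.CHAIN_APPROX_NONE)
    k=[q for q in cs if cv2.pointPolygonTest(q,(u*4.,v*4.),True)>-14 and cv2.contourArea(q)>300]
    k=max(k,key=cv2.contourArea)
    P=px2w(c,(k[:,0]+.5)/4-.5,h/2)[:,:2]
    (x,y),(w,l),a=cv2.minAreaRect((P*1000).astype(np.float32))
    print(n,"c %.1f %.1f size %.1f %.1f ang %.1f"%(x,y,w,l,a), "(dir of 1st side)")
E
python3 seg.py
```

```text
cam [ 0.34123221 -0.01472174  1.20583943]
fan c 363.2 275.8 size 50.0 54.2 ang 0.8 (dir of 1st side)
choke c 473.2 98.1 size 59.5 60.5 ang 32.1 (dir of 1st side)
hs c 460.8 -97.5 size 68.4 43.0 ang 38.0 (dir of 1st side)
cap c 356.8 -284.2 size 44.9 36.4 ang 88.1 (dir of 1st side)
hst c 657.2 71.1 size 62.9 89.9 ang 25.5 (dir of 1st side)
fant c 679.0 -116.2 size 77.3 75.8 ang 5.5 (dir of 1st side)
chokt c 620.8 -299.7 size 79.9 81.4 ang 42.0 (dir of 1st side)
capt c 517.5 -459.3 size 61.2 60.8 ang 86.1 (dir of 1st side)
mouse c 630.8 257.4 size 56.9 99.3 ang 35.6 (dir of 1st side)
mm c 493.6 460.0 size 108.9 164.3 ang 8.4 (dir of 1st side)
pink c 311.0 176.4 size 59.2 58.4 ang 89.0 (dir of 1st side)
turq c 255.2 267.8 size 37.1 38.4 ang 21.3 (dir of 1st side)
purp c 460.3 291.1 size 55.4 51.3 ang 61.8 (dir of 1st side)
```

Every object segments with a size close to nominal. I'll start with the fan, moving above it first for a close wrist look.

>>> {"api": "carry_out", "payload": {
  "plan": [
    [8.8, -28.6, -7, 0.47, 9],
    [8.8, -28.6, -7, 0.47, 9],
    [8.8, -28.6, -7, 0.47, 9],
    [8.8, -28.6, -7, 0.47, 9],
    [8.8, -28.6, -7, 0.47, 9],
    [8.8, -28.6, -7, 0.47, 9],
    [8.8, -28.6, -7, 0.47, 9],
    [8.8, -28.6, -7, 0.47, 9],
    [8.8, -28.6, -7, 0.47, 9],
    [8.8, -28.6, -7, 0.47, 9],
    [8.8, -28.6, -7, 0.47, 9]
  ],
  "squeeze": 25
}}

```text
clock: 1.2
position: [0.3626, 0.2764, 0.2217]
ee_rot: [-0.026, 3.141, -0.001]
force: [0.8, -0.1, 0.2]
width: 0.982
```

```bash
cat > look.py <<'E'
from h import *;import sys
tag=sys.argv[1];s,p,d=snap("wrist",tag);c=cam("wrist",s)
y=R.from_rotvec(s["ee_rot"]).as_matrix()
print("t",s["clock"],"pos",s["position"].round(4),"jaw",np.degrees(np.arctan2(y[1,1],y[0,1])).round(2),"tilt z",y[:,2].round(4),"w",s["width"]*92,"F",s["force"].round(1))
E
python3 look.py w1
```

```text
t 1.2 pos [0.3626 0.2764 0.2217] jaw 90.95 tilt z [ 3.e-04 -7.e-04 -1.e+00] w 90.31731677364812 F [ 0.8 -0.1  0.2]
```

View pics/w1.png

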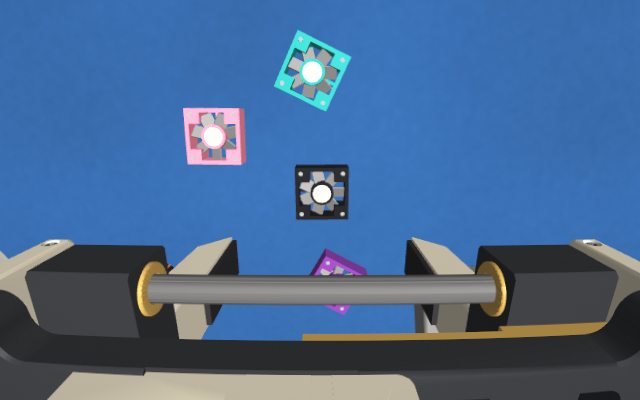

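The black fan sits at (322,192), with top corners (295,165), (349,165), (348,219) and (295,219). Its square edges line up with the jaws, and the look-alikes are clear of the finger paths.

```bash
python3 - <<'E'
from h import *
P=px2w(cam("wrist"),[(295,165),(349,165),(348,219),(295,219)],.02)
print(P.round(4),P.mean(0).round(4))
E
```

```text
[[0.3356 0.2517 0.02  ]
 [0.3349 0.3014 0.02  ]
 [0.3871 0.3024 0.02  ]
 [0.3879 0.2514 0.02  ]] [0.3614 0.2767 0.02  ]
```

>>> {"api": "carry_out", "payload": {
  "plan": [
    [-0.1, 0, -5, 0, 8],
    [-0.1, 0, -9, 0, 8],
    [-0.1, 0, -12, 0, 8],
    [-0.1, 0, -14.7, 0, 8],
    [-0.1, 0, -14.7, 0, 8],
    [-0.1, 0, -14.7, 0, 8],
    [-0.1, 0, -14.7, 0, 4],
    [-0.1, 0, -14.7, 0, 4],
    [-0.1, 0, -14.7, 0, 4],
    [-0.1, 0, -14.7, 0, 4],
    [-0.1, 0, -14.7, 0, 4],
    [-0.1, 0, -14.7, 0, 4],
    [-0.1, 0, -14.7, 0, 4]
  ],
  "squeeze": 25
}}

```text
clock: 2.55
position: [0.3619, 0.2763, 0.0752]
ee_rot: [-0.025, 3.141, -0.001]
force: [-1.7, -1.0, 7.7]
width: 0.543
```

>>> {"api": "carry_out", "payload": {
  "plan": [
    [0, 0, 2, 0, 4],
    [0, 0, 5, 0, 4],
    [0, 0, 8, 0, 4],
    [3, -4, 8, -0.15, 4],
    [6, -7.5, 8, -0.3, 4],
    [9, -11, 8, -0.45, 4],
    [12, -15, 8, -0.6, 4],
    [15, -18.7, 8, -0.75, 4],
    [18, -22.5, 8, -0.9, 4],
    [21, -26.5, 8, -1.05, 4],
    [24, -30, 8, -1.2, 4],
    [27, -34, 8, -1.35, 4],
    [31.7, -39.3, 8, -1.49, 4],
    [31.7, -39.3, 8, -1.49, 4],
    [31.7, -39.3, 8, -1.49, 4],
    [31.7, -39.3, 8, -1.49, 4],
    [31.7, -39.3, 8, -1.49, 4],
    [31.7, -39.3, 8, -1.49, 4]
  ]
}}

```text
clock: 4.35
position: [0.6784, -0.1151, 0.1552]
ee_rot: [-2.109, -2.328, 0.001]
force: [0.7, 0.7, -0.2]
width: 0.542
```

```bash
python3 look.py w2
```

```text
t 4.35 pos [ 0.6784 -0.1151  0.1552] jaw 5.66 tilt z [-7.e-04  1.e-04 -1.e+00] w 49.89248384887398 F [ 0.7  0.7 -0.2]
```

View pics/w2.png

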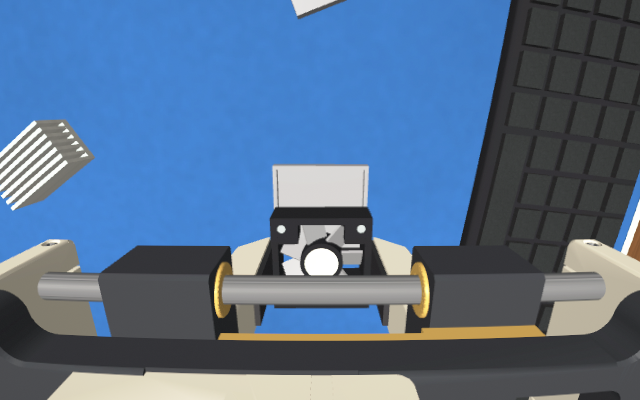

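The fan is held level. The tray's far edge behind it runs from (273,166) to (368,166), so it lies square to the jaws. I'll check the centre from those two corners.

```bash
python3 - <<'E'
from h import *
c=cam("wrist");P=px2w(c,[(273,166),(368,166)],.009)[:,:2];e=P[1]-P[0];L=np.linalg.norm(e);u=e/L
n=np.array([-u[1],u[0]])
m=P.mean(0);print(P.round(4),L,np.degrees(np.arctan2(u[1],u[0])),"centre",(m-.036*n).round(4),(m+.036*n).round(4))
# fan in hand: top edge corners (271,218) (371,218) approx
zt=.1552-.075+.02
F=px2w(c,[(273,219),(371,219)],zt)[:,:2];print(F.round(4),F.mean(0)-arm.observe()["position"][:2])
E
```

```text
[[ 0.6395 -0.083 ]
 [ 0.7102 -0.076 ]] 0.07108208396936852 5.642423019507265 centre [ 0.6784 -0.1153] [ 0.6713 -0.0436]
[[ 0.6534 -0.0931]
 [ 0.7007 -0.0885]] [-0.00144521  0.02450675]
```

>>> {"api": "carry_out", "payload": {
  "plan": [
    [0, 0, -3, 0, 4],
    [0, 0, -5.5, 0, 4],
    [0, 0, -7, 0, 4],
    [0, 0, -7.4, 0, 4],
    [0, 0, -7.7, 0, 4],
    [0, 0, -7.7, 0, 4],
    [0, 0, -7.7, 0, 4],
    [0, 0, -7.7, 0, 6.5],
    [0, 0, -7.7, 0, 6.5],
    [0, 0, -7.7, 0, 6.5],
    [0, 0, -6.5, 0, 6.5],
    [0, 0, -4, 0, 7],
    [0, 0, 0, 0, 8],
    [0, 0, 3, 0, 8],
    [0, 0, 5, 0, 8],
    [0, 0, 5, 0, 8]
  ]
}}

```text
clock: 6.0
position: [0.6802, -0.116, 0.21]
ee_rot: [2.106, 2.324, 0.005]
force: [0.4, -0.9, 0.8]
width: 0.873
```

Released. Next is the choke: hover over it and measure with the wrist camera.

>>> {"api": "carry_out", "payload": {
  "plan": [
    [-20.8, 21.3, 1, 0, 8.5],
    [-20.8, 21.3, 1, 0, 8.5],
    [-20.8, 21.3, 1, 0, 8.5],
    [-20.8, 21.3, 1, 0, 8.5],
    [-20.8, 21.3, 1, 0, 8.5],
    [-20.8, 21.3, 1, 0, 8.5],
    [-20.8, 21.3, 1, 0, 8.5],
    [-20.8, 21.3, 1, 0, 8.5],
    [-20.8, 21.3, 1, 0, 8.5],
    [-20.8, 21.3, 1, 0, 8.5]
  ]
}}

```text
clock: 7.0
position: [0.4729, 0.0958, 0.2199]
ee_rot: [2.108, 2.321, 0.005]
force: [-0.2, -0.4, -0.3]
width: 0.927
```

```bash
cat > wseg.py <<'E'
from h import *;import sys
# usage: tag x y height(silhouette plane)
tag,x,y,h=sys.argv[1],*map(float,sys.argv[2:5])
import runpy;sys.argv=["look",tag];g=runpy.run_path("look.py");p,c,s=g["p"],g["c"],g["s"]
b,r=p[...,2].astype(int),p[...,0].astype(int)
m=((b-r)<75).astype(np.uint8)
u=w2px(c,[[x,y,h/2]])[0];print("expected px",u.round(0))
cs,_=cv2.findContours(m,cv2.RETR_EXTERNAL,cv2.CHAIN_APPROX_NONE)
k=[q for q in cs if cv2.contourArea(q)>150]
k=max(k,key=lambda q:cv2.pointPolygonTest(q,(float(u[0]),float(u[1])),True))
print("bbox",cv2.boundingRect(k))
for z in(h/2,h):
    P=px2w(c,k[:,0],z)[:,:2]*1000
    print("z",z,[np.round(v,1) for v in cv2.minAreaRect(P.astype(np.float32))],"cam",(c[3]*1000).round())
E
python3 wseg.py w3 .4725 .098 .02
```

```text
t 7.0 pos [0.4729 0.0958 0.2199] jaw 5.5 tilt z [ 0.0064 -0.0015 -1.    ] w 85.23919274302716 F [-0.2 -0.4 -0.3]
expected px [319. 190.]
bbox (288, 158, 63, 63)
z 0.01 [array([472.2,  98.2]), array([61.8, 59.1]), np.float64(86.8)] cam [466. 169. 313.]
z 0.02 [array([472. , 100.5]), array([59.8, 57.2]), np.float64(86.8)] cam [466. 169. 313.]
```

View pics/w3.png

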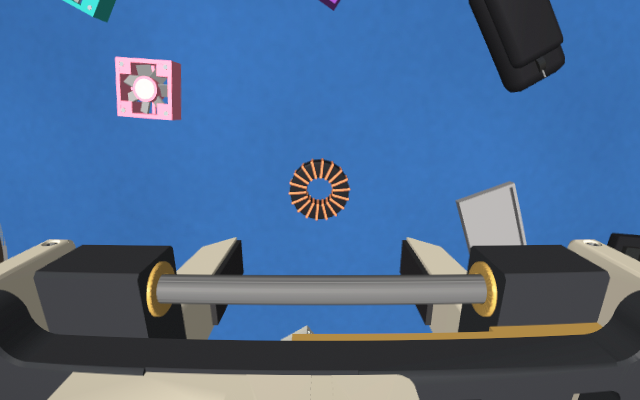

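The choke is at about (320,190), matching the top-view estimate, at (0.472, 0.0985).

>>> {"api": "carry_out", "payload": {
  "plan": [
    [0, 0.25, -5, 0, 8.5],
    [0, 0.25, -9, 0, 8.5],
    [0, 0.25, -12, 0, 8.5],
    [0, 0.25, -14.5, 0, 8.5],
    [0, 0.25, -14.5, 0, 8.5],
    [0, 0.25, -14.5, 0, 8.5],
    [0, 0.25, -14.5, 0, 4],
    [0, 0.25, -14.5, 0, 4],
    [0, 0.25, -14.5, 0, 4],
    [0, 0.25, -14.5, 0, 4],
    [0, 0.25, -14.5, 0, 4],
    [0, 0.25, -14.5, 0, 4],
    [0, 0.25, -14.5, 0, 4]
  ],
  "squeeze": 25
}}

```text
clock: 8.35
position: [0.473, 0.0985, 0.0753]
ee_rot: [2.109, 2.321, 0.006]
force: [-3.0, -0.3, 8.0]
width: 0.596
```

>>> {"api": "carry_out", "payload": {
  "plan": [
    [0, 0, 2, 0, 4],
    [0, 0, 5, 0, 4],
    [0, 0, 8, 0, 4],
    [1.5, -4, 8, 0, 4],
    [3, -8, 8, 0, 4],
    [4.5, -12, 8, 0, 4],
    [6, -16, 8, 0, 4],
    [7.5, -20, 8, 0, 4],
    [9, -24, 8, 0, 4],
    [10.5, -28, 8, 0, 4],
    [12, -32, 8, 0, 4],
    [13.5, -36, 8, 0, 4],
    [14.8, -39.8, 8, 0, 4],
    [14.8, -39.8, 8, 0, 4],
    [14.8, -39.8, 8, 0, 4],
    [14.8, -39.8, 8, 0, 4],
    [14.8, -39.8, 8, 0, 4]
  ]
}}

```text
clock: 10.05
position: [0.6212, -0.2977, 0.1552]
ee_rot: [2.107, 2.324, 0.007]
force: [-0.4, 0.7, -0.9]
width: 0.595
```

```bash
python3 look.py w4
```

```text
t 10.05 pos [ 0.6212 -0.2977  0.1552] jaw 5.61 tilt z [ 6.4e-03  2.0e-04 -1.0e+00] w 54.772410056723295 F [-0.4  0.7 -0.9]
```

View pics/w4.png

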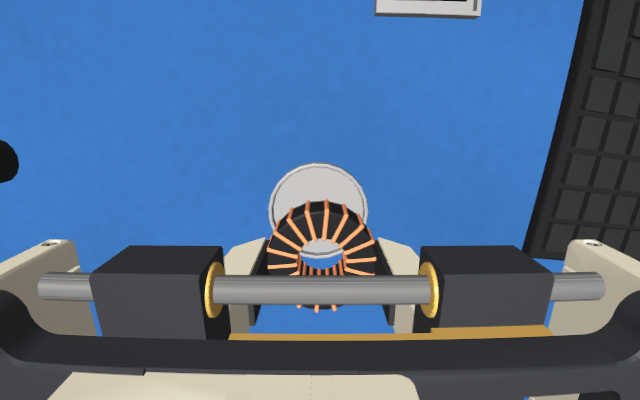

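The tray shows behind the choke, with its arc top at (319,163) and its sides at (268,210) and (368,210). The choke is level.

```bash
python3 - <<'E'
from h import *
c=cam("wrist");p=cv2.imread("pics/w4.png").astype(int)
m=(p[...,0]-p[...,2])<75
pts=[]
for a in np.radians(np.arange(185,356,5)):   # outer edge from blue side
    for r in np.arange(75,20,-.5):
        u,v=318+r*np.cos(a),212+r*np.sin(a)
        if v<205 and m[int(round(v)),int(round(u))]: pts.append((u,v));break
P=px2w(c,pts,.009)[:,:2]
A=np.c_[2*P,np.ones(len(P))];s=np.linalg.lstsq(A,(P**2).sum(1),rcond=None)[0]
print(len(P),"tray",s[:2].round(4),"r",np.sqrt(s[2]+s[:2]@s[:2]))
s2=np.mean([q-0 for q in P],0)
from scipy.optimize import least_squares
print(least_squares(lambda q:np.hypot(*(P-q).T)-.039,s[:2]).x.round(4))
E
```

```text
33 tray [ 0.6198 -0.2969] r 0.03804221494570714
[ 0.6199 -0.2981]
```

>>> {"api": "carry_out", "payload": {
  "plan": [
    [-0.1, 0, -3, 0, 4],
    [-0.1, 0, -5.5, 0, 4],
    [-0.1, 0, -7, 0, 4],
    [-0.1, 0, -7.4, 0, 4],
    [-0.1, 0, -7.7, 0, 4],
    [-0.1, 0, -7.7, 0, 4],
    [-0.1, 0, -7.7, 0, 4],
    [-0.1, 0, -7.7, 0, 7],
    [-0.1, 0, -7.7, 0, 7],
    [-0.1, 0, -7.7, 0, 7],
    [-0.1, 0, -6.5, 0, 7],
    [-0.1, 0, -4, 0, 7],
    [-0.1, 0, 0, 0, 8],
    [-0.1, 0, 3, 0, 8],
    [-0.1, 0, 5, 0, 8],
    [-0.1, 0, 5, 0, 8]
  ]
}}

```text
clock: 11.7
position: [0.6216, -0.299, 0.2101]
ee_rot: [2.103, 2.319, 0.01]
force: [-0.0, -0.3, 0.0]
width: 0.871
```

>>> {"api": "carry_out", "payload": {
  "plan": [
    [-26.5, 1.7, 2, 0, 8],
    [-26.5, 1.7, 2, 0, 8],
    [-26.5, 1.7, 2, 0, 8],
    [-26.5, 1.7, 2, 0, 8],
    [-26.5, 1.7, 2, 0, 8],
    [-26.5, 1.7, 2, 0, 8],
    [-26.5, 1.7, 2, 0, 8],
    [-26.5, 1.7, 2, 0, 8],
    [-26.5, 1.7, 2, 0, 8],
    [-26.5, 1.7, 2, 0, 8]
  ]
}}

```text
clock: 12.7
position: [0.3578, -0.282, 0.2298]
ee_rot: [2.101, 2.32, 0.009]
force: [0.7, 0.0, 0.8]
width: 0.868
```

```bash
python3 wseg.py w5 .3565 -.282 .05
```

```text
t 12.7 pos [ 0.3578 -0.282   0.2298] jaw 5.67 tilt z [ 0.0122 -0.003  -0.9999] w 79.87014934542604 F [0.7 0.  0.8]
expected px [317. 193.]
bbox (297, 170, 40, 48)
z 0.025 [array([ 356.3, -283. ]), array([37.4, 46.1]), np.float64(5.5)] cam [ 350. -208.  323.]
z 0.05 [array([ 355.7, -276.7]), array([34.2, 42.2]), np.float64(5.5)] cam [ 350. -208.  323.]
```

View pics/w5.png

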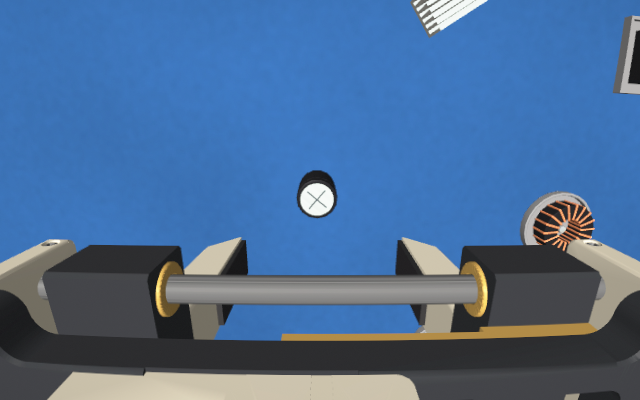

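The capacitor's top disc is at (317,199), which agrees with the segmented centre (0.3563, -0.283). The choke at (560,225) is seated in its tray.

>>> {"api": "carry_out", "payload": {
  "plan": [
    [-0.2, -0.1, -4, 0, 8],
    [-0.2, -0.1, -8, 0, 8],
    [-0.2, -0.1, -12, 0, 8],
    [-0.2, -0.1, -15, 0, 8],
    [-0.2, -0.1, -15, 0, 8],
    [-0.2, -0.1, -15, 0, 8],
    [-0.2, -0.1, -15, 0, 2.5],
    [-0.2, -0.1, -15, 0, 2.5],
    [-0.2, -0.1, -15, 0, 2.5],
    [-0.2, -0.1, -15, 0, 2.5],
    [-0.2, -0.1, -15, 0, 2.5],
    [-0.2, -0.1, -15, 0, 2.5],
    [-0.2, -0.1, -15, 0, 2.5],
    [-0.2, -0.1, -15, 0, 2.5]
  ],
  "squeeze": 25
}}

```text
clock: 14.15
position: [0.3556, -0.283, 0.0799]
ee_rot: [2.102, 2.32, 0.01]
force: [-1.1, 0.6, 5.3]
width: 0.385
```

>>> {"api": "carry_out", "payload": {
  "plan": [
    [0, 0, 2, 0, 2.5],
    [0, 0, 5, 0, 2.5],
    [0, 0, 8, 0, 2.5],
    [3, -3, 8, 0, 2.5],
    [6, -6, 8, 0, 2.5],
    [9, -9.5, 8, 0, 2.5],
    [12, -13, 8, 0, 2.5],
    [14.5, -16, 8, 0, 2.5],
    [16.2, -17.6, 8, 0, 2.5],
    [16.2, -17.6, 8, 0, 2.5],
    [16.2, -17.6, 8, 0, 2.5],
    [16.2, -17.6, 8, 0, 2.5]
  ]
}}

```text
clock: 15.35
position: [0.5168, -0.4581, 0.1595]
ee_rot: [2.103, 2.321, 0.01]
force: [-0.3, 0.3, 0.5]
width: 0.387
```

```bash
python3 look.py w6
```

```text
t 15.35 pos [ 0.5168 -0.4581  0.1595] jaw 5.65 tilt z [ 0.0111 -0.0016 -0.9999] w 35.61346500584391 F [-0.3  0.3  0.5]
```

View pics/w6.png

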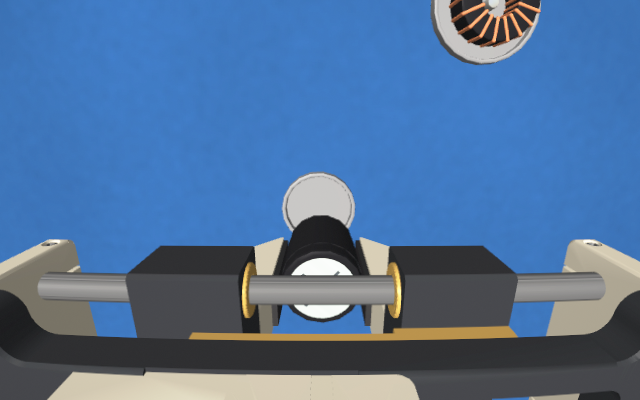

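The tray's arc spans (283,209) to (355,209) with its top at (319,173). The capacitor's base is in front of it at about x = 321. I'll fit the tray circle.

```bash
python3 - <<'E'
from h import *
from scipy.optimize import least_squares
c=cam("wrist");p=cv2.imread("pics/w6.png").astype(int)
m=(p[...,0]-p[...,2])<75
pts=[]
for a in np.radians(np.arange(185,356,5)):
    for r in np.arange(60,15,-.5):
        u,v=319+r*np.cos(a),209+r*np.sin(a)
        if v<207 and m[int(round(v)),int(round(u))]: pts.append((u,v));break
P=px2w(c,pts,.009)[:,:2]
q=least_squares(lambda q:np.hypot(*(P-q).T)-.029,P.mean(0));print(q.x.round(4),np.abs(q.fun).max())
E
```

```text
[ 0.5165 -0.4566] 0.0009144407740524219
```

>>> {"api": "carry_out", "payload": {
  "plan": [
    [0, 0.1, -3, 0, 2.5],
    [0, 0.1, -5.5, 0, 2.5],
    [0, 0.1, -7, 0, 2.5],
    [0, 0.1, -7.4, 0, 2.5],
    [0, 0.1, -7.65, 0, 2.5],
    [0, 0.1, -7.65, 0, 2.5],
    [0, 0.1, -7.65, 0, 2.5],
    [0, 0.1, -7.65, 0, 5.5],
    [0, 0.1, -7.65, 0, 5.5],
    [0, 0.1, -7.65, 0, 5.5],
    [0, 0.1, -6, 0, 6],
    [0, 0.1, -3, 0, 6.5],
    [0, 0.1, 1, 0, 7],
    [0, 0.1, 5, 0, 7],
    [0, 0.1, 7, 0, 7],
    [0, 0.1, 7, 0, 7]
  ]
}}

```text
clock: 17.0
position: [0.5179, -0.4587, 0.2352]
ee_rot: [2.098, 2.315, 0.011]
force: [-0.6, -0.2, -0.5]
width: 0.762
```

>>> {"api": "carry_out", "payload": {
  "plan": [
    [-5.7, 36.1, -0.5, -1.007, 7],
    [-5.7, 36.1, -0.5, -1.007, 7],
    [-5.7, 36.1, -0.5, -1.007, 7],
    [-5.7, 36.1, -0.5, -1.007, 7],
    [-5.7, 36.1, -0.5, -1.007, 7],
    [-5.7, 36.1, -0.5, -1.007, 7],
    [-5.7, 36.1, -0.5, -1.007, 7],
    [-5.7, 36.1, -0.5, -1.007, 7],
    [-5.7, 36.1, -0.5, -1.007, 7],
    [-5.7, 36.1, -0.5, -1.007, 7],
    [-5.7, 36.1, -0.5, -1.007, 7],
    [-5.7, 36.1, -0.5, -1.007, 7]
  ]
}}

```text
clock: 18.2
position: [0.4609, -0.0992, 0.2303]
ee_rot: [2.954, 1.012, -0.003]
force: [-0.3, 0.2, -0.5]
width: 0.763
```

```bash
python3 wseg.py w7 .4608 -.0975 .03
```

```text
t 18.2 pos [ 0.4609 -0.0992  0.2303] jaw -52.19 tilt z [ 0.0041 -0.0185 -0.9998] w 70.19766194335439 F [-0.3  0.2 -0.5]
expected px [316. 189.]
bbox (294, 154, 41, 72)
z 0.015 [array([457.9, -97.2]), array([72.1, 38.6]), np.float64(39.2)] cam [519. -52. 323.]
z 0.03 [array([460.9, -95. ]), array([68.6, 36.8]), np.float64(39.2)] cam [519. -52. 323.]
```

View pics/w7.png

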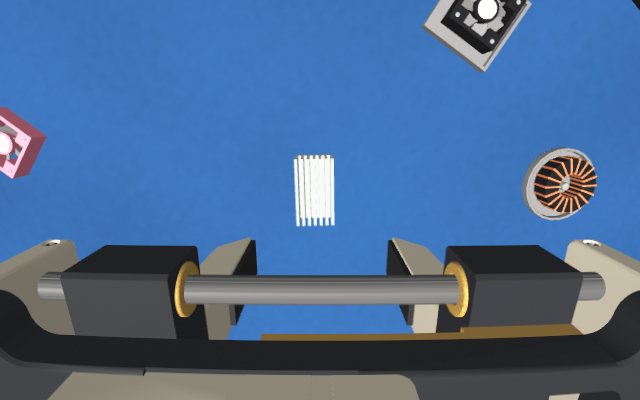

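The heatsink is at (314,190), nearly square to the jaws: its long axis is at 39° against the jaws' -52°. I'll turn 1° and grip.

>>> {"api": "carry_out", "payload": {
  "plan": [
    [-0.2, 0.2, -4, 0.015, 7],
    [-0.2, 0.2, -8, 0.015, 7],
    [-0.2, 0.2, -12, 0.015, 7],
    [-0.2, 0.2, -15.3, 0.015, 7],
    [-0.2, 0.2, -15.3, 0.015, 7],
    [-0.2, 0.2, -15.3, 0.015, 7],
    [-0.2, 0.2, -15.3, 0.015, 2.5],
    [-0.2, 0.2, -15.3, 0.015, 2.5],
    [-0.2, 0.2, -15.3, 0.015, 2.5],
    [-0.2, 0.2, -15.3, 0.015, 2.5],
    [-0.2, 0.2, -15.3, 0.015, 2.5],
    [-0.2, 0.2, -15.3, 0.015, 2.5],
    [-0.2, 0.2, -15.3, 0.015, 2.5],
    [-0.2, 0.2, -15.3, 0.015, 2.5]
  ],
  "squeeze": 25
}}

```text
clock: 19.65
position: [0.4591, -0.0969, 0.0777]
ee_rot: [2.947, 1.034, -0.002]
force: [-0.1, 2.2, 8.6]
width: 0.389
```

>>> {"api": "carry_out", "payload": {
  "plan": [
    [0, 0, 2, 0, 2.5],
    [0, 0, 5, 0, 2.5],
    [0, 0, 8, 0, 2.5],
    [2, 1.7, 8, 0.14, 2.5],
    [4, 3.4, 8, 0.28, 2.5],
    [6, 5.1, 8, 0.42, 2.5],
    [8, 6.8, 8, 0.56, 2.5],
    [10, 8.5, 8, 0.7, 2.5],
    [12, 10.2, 8, 0.84, 2.5],
    [14, 11.9, 8, 0.98, 2.5],
    [16, 13.6, 8, 1.12, 2.5],
    [18, 15.3, 8, 1.26, 2.5],
    [19.8, 16.8, 8, 1.34, 2.5],
    [19.8, 16.8, 8, 1.34, 2.5],
    [19.8, 16.8, 8, 1.34, 2.5],
    [19.8, 16.8, 8, 1.34, 2.5]
  ]
}}

```text
clock: 21.25
position: [0.6562, 0.07, 0.1574]
ee_rot: [1.672, 2.642, 0.014]
force: [0.8, -0.5, -0.9]
width: 0.39
```

```bash
python3 look.py w8
```

```text
t 21.25 pos [0.6562 0.07   0.1574] jaw 25.34 tilt z [ 1.730e-02 -3.000e-04 -9.999e-01] w 35.91140956919201 F [ 0.8 -0.5 -0.9]
```

View pics/w8.png

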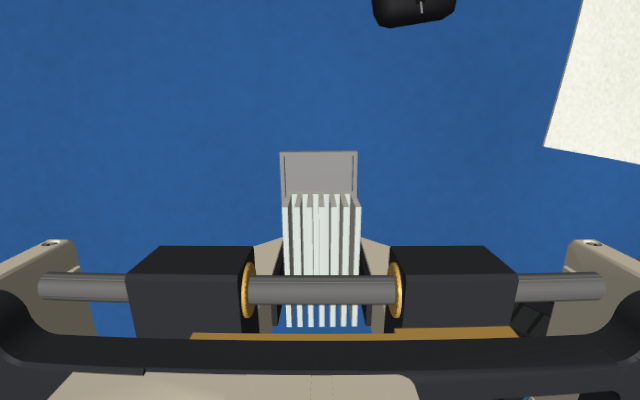

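The tray's far corners are (280,153) and (357,152), square to the heatsink. The heatsink's far top edge is at about v = 205, from u = 284 to 360.

```bash
python3 - <<'E'
from h import *
c=cam("wrist");P=px2w(c,[(280,153),(357,152)],.009)[:,:2];e=P[1]-P[0];L=np.linalg.norm(e);u=e/L
n=np.array([-u[1],u[0]]);m=P.mean(0)
print(L,np.degrees(np.arctan2(u[1],u[0])),"tray",(m-.043*n).round(4))
F=px2w(c,[(283,205),(360,205)],.1097)[:,:2];f=F[1]-F[0];print(np.linalg.norm(f));print("hs",(F.mean(0)-.032*n).round(4),np.degrees(np.arctan2(f[1],f[0])))
E
```

```text
0.05742326682203687 25.956223104665074 tray [0.6569 0.072 ]
0.03497654183661159
hs [0.6576 0.0719] 25.080492825001393
```

>>> {"api": "carry_out", "payload": {
  "plan": [
    [0, 0, -3, 0, 2.5],
    [0, 0, -5.5, 0, 2.5],
    [0, 0, -7, 0, 2.5],
    [0, 0, -7.4, 0, 2.5],
    [0, 0, -7.65, 0, 2.5],
    [0, 0, -7.65, 0, 2.5],
    [0, 0, -7.65, 0, 2.5],
    [0, 0, -7.65, 0, 5.5],
    [0, 0, -7.65, 0, 5.5],
    [0, 0, -7.65, 0, 5.5],
    [0, 0, -6, 0, 6],
    [0, 0, -3, 0, 6.5],
    [0, 0, 1, 0, 7],
    [0, 0, 5, 0, 7],
    [-5, 0, 9, 0, 7],
    [-10, 0, 13, 0, 7],
    [-15, 0, 17, 0, 7],
    [-18, 0, 17, 0, 7],
    [-20, 0, 17, 0, 7],
    [-20, 0, 17, 0, 7]
  ]
}}

```text
clock: 23.3
position: [0.4526, 0.0696, 0.33]
ee_rot: [1.672, 2.643, 0.019]
force: [0.7, -0.9, -0.3]
width: 0.766
```

```bash
python3 - <<'E'
from h import *
s,p,d=snap("top","top1");snap("scene","sc1");print(s["clock"],s["position"])
im=cv2.imread("pics/top1.png")[90:220,200:500]
cv2.imwrite("pics/top1b.png",cv2.resize(im,None,fx=2.6,fy=2.6,interpolation=cv2.INTER_CUBIC))
im=cv2.imread("pics/sc1.png")[100:330,130:530]
cv2.imwrite("pics/sc1b.png",cv2.resize(im,None,fx=2,fy=2,interpolation=cv2.INTER_CUBIC))
E
```

```text
23.3 [0.45264271 0.06961013 0.32995106]
```

View pics/top1b.png

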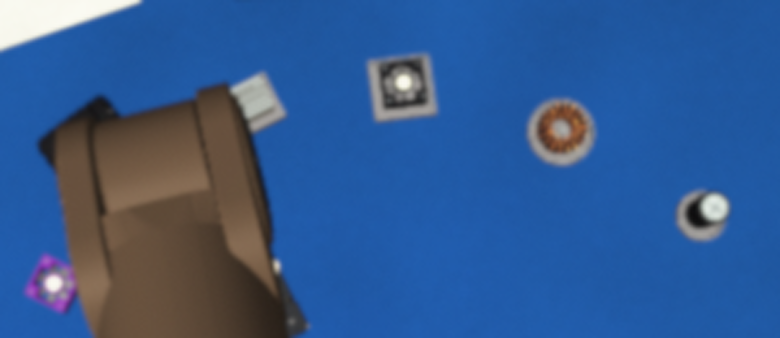

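View pics/sc1b.png

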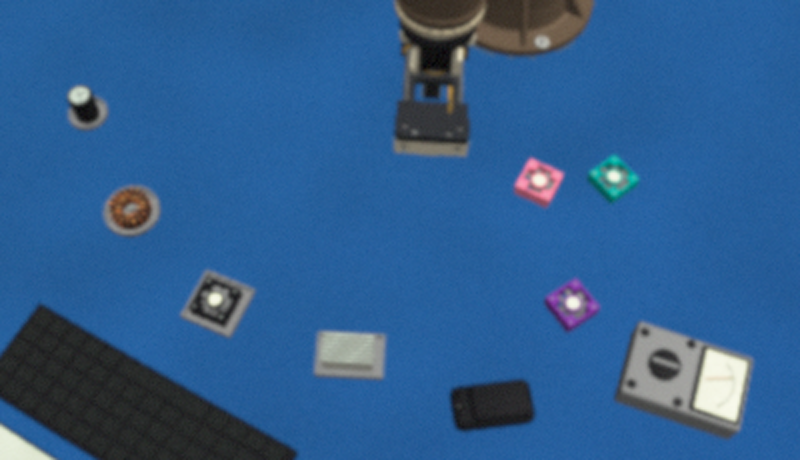

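Both views show all four parts inside their trays, and the mouse and multimeter look undisturbed. One numeric check remains. The readings are fan hub (403,82), choke (562,129) and capacitor top (714,208) in the top crop, and heatsink top at about (347,349) in the scene crop.

```bash
python3 - <<'E'
from h import *
t=cam("top");c=cam("scene")
f=lambda u,v:((u+.5)/2.6-.5+200,(v+.5)/2.6-.5+90)
P=px2w(t,[f(403,82),f(562,129),f(714,208)],[.023,.023,.053]);print(P.round(4))
print((P[:,:2]-[[.6786,-.1155],[.620,-.2985],[.517,-.4575]]).round(4))
g=lambda u,v:((u+.5)/2-.5+130,(v+.5)/2-.5+100)
# predicted scene-crop pixels of heatsink top outline & tray top outline if centred
for h,l,w in((.033,.064,.036),(.009,.086,.058)):
    a=np.radians(115.7);A=np.array([[np.cos(a),-np.sin(a)],[np.sin(a),np.cos(a)]])
    q=np.array([[-1,-1],[1,-1],[1,1],[-1,1]])*[l/2,w/2]@A.T+[.657,.072]
    px=w2px(c,np.c_[q,[h]*4]);print(((px-[130,100]+.5)*2-.5).round(0).tolist())
for tag in("scene0","sc1"):
    im=cv2.imread(f"pics/{tag}.png").astype(int);m=(((im[...,0]-im[...,2])<75)*255).astype(np.uint8)
    for n,(u,v) in(("mouse",(376,302)),("mm",(472,289))):
        k=max([q for q in cv2.findContours(m,0,1)[0] if cv2.contourArea(q)>100],key=lambda q:cv2.pointPolygonTest(q,(u,v),True))
        M=cv2.moments(k);print(tag,n,M["m10"]/M["m00"],M["m01"]/M["m00"])
E
```

```text
[[ 0.68   -0.1165  0.023 ]
 [ 0.6195 -0.2972  0.023 ]
 [ 0.5182 -0.4569  0.053 ]]
[[ 0.0014 -0.001 ]
 [-0.0005  0.0013]
 [ 0.0012  0.0006]]
[[320.0, 359.0], [372.0, 362.0], [374.0, 335.0], [323.0, 332.0]]
[[312.0, 374.0], [380.0, 378.0], [383.0, 335.0], [316.0, 331.0]]
scene0 mouse 375.56708911687787 302.247032790183
scene0 mm 472.2018021400413 289.8043301420436
sc1 mouse 375.653838444578 302.2437362196833
sc1 mm 472.20018779342723 289.8090766823161
```

All parts are within 2 mm of centre, the heatsink outline matches the prediction, and the bystanders haven't moved. I'm handing in.

```bash
python3 -c "
from cell import arm
print(arm.sign_off())"
```

```text
the job is handed in; nothing more can be done
None
```

All four parts are in their trays and released, and I handed the job in at about 23 s of the 112 s allowed; it gave no verdict. I moved the fan, choke, capacitor and heatsink one at a time, gripping each above the tray-wall height and lowering it to the tray floor.

- **Position:** in the last camera images, the fan, choke and capacitor are within 2 mm of their tray centres. The heatsink sits inside its tray, and its outline is within a few pixels of where a centred one would appear.
- **Bystanders:** the mouse and multimeter moved less than 0.1 pixel in the scene camera. The pink, purple and turquoise fans were never touched.
- **Not measured:** I did not measure part heights or tilt after release. Seating is judged from the commanded height and the final pictures.
- **Tool tilt:** the tool drifted to about 0.02 rad from vertical by the end, within the 0.08 rad allowed for the parts.

No check failed.

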